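# Walk the gel power supply home into its dock

### The job

Walk the gel power supply (the flat cream case with grey rubber pads on its two rear corners) forward along the bench until its front is flush against the aluminium dock's stop rail, between the two side cheeks. Walk it with separate alternating pushes of a few centimetres on the two rear pads, one pad at a time, left pad first (left as seen from behind the case, looking at the rail), at least two pushes on each pad; keep it flat on the bench and roughly straight. Do not press on the fragile sockets between the pads, do not disturb the other things on the bench, and let go at the end.

Things in the scene. Friction and masses are not known exactly. Their poses are not given: they have to be found in the camera images.
- supply: Power supply: loose flat cream box, 130 mm deep (own x, -65 to +65) by 170 wide (own y) by 60 high, 0.7 to 1.0 kg, dark display on top. Origin: middle of the underside. Own x points forward out of its front, y to its left. Starts 110 to 150 mm short of home, up to 10 mm sideways and 6 degrees off the dock's middle line. A push on one pad swings that corner forward; the other hardly moves.
- left_pad: Grey rubber pad fixed on the supply's left rear corner (own y = +66 mm): 38 mm wide, 50 mm high (10 to 60 mm above the bench), 12 mm proud of the rear face. Origin: middle of its rear (pushed) face, 35 mm above the bench, at x = -77 mm of the supply. Axes as the supply's: x forward.
- right_pad: The same pad on the right rear corner (own y = -66 mm of the supply).
- sockets: Fragile socket plate in the middle of the supply's rear face, fixed to it: 70 mm wide, 36 high, with two grey round sockets 16 mm across, 38 apart, that stand out 23 mm behind the rear face (11 mm further back than the pads). Origin: middle of the plate at the rear face, 32 mm above the bench. Must not be pressed. Axes as the supply's.
- dock: Aluminium dock fixed to the bench, 30 mm high, open at the rear: a stop rail 262 mm long across the far end, and at its ends two cheeks 16 mm thick, 230 mm apart inside, running back. Origin: on the bench, where the supply's origin is when fully home and central. Own x is forward, into the rail (near face at x = +65 mm); y to the left; cheeks from x = +6 to +66 mm.
- heater: Bystander: a cream block heater with an aluminium top full of round wells and no rubber pads, 140 x 150 x 79 mm. Origin: middle of its underside. Leave it alone.
- bottle: Bystander: an upright white plastic reagent bottle, 64 mm across, 150 mm high. Origin: middle of its underside. Leave it alone.
- rack: Bystander: a white tube rack, 90 x 160 x 45 mm, tube tops to 55 mm. Origin: middle of its underside. Leave it alone.
Things that resemble listed ones, but are neither listed nor needed, are in the scene too. Leave any blue, pink or turquoise look-alike of the supply alone.

How it is judged (in metres and radians):
On the way, in this order (a step that is already met when the one before it is completed fails the run):
1. the left pad is pushed alone, until that corner has moved 10 mm (contact force between the fingers and left_pad above 0.5 N and contact force between the fingers and right_pad below 0.1 N and distance of left_pad from where it was at the start of the episode above 0.01 m), for 0.05 s.
2. then the right pad is pushed alone, until that corner has moved 10 mm (contact force between the fingers and right_pad above 0.5 N and contact force between the fingers and left_pad below 0.1 N and distance of right_pad from where it was at the start of the episode above 0.01 m), for 0.05 s.
3. the left pad is pushed a second time, until that corner has moved 30 mm in all (contact force between the fingers and left_pad above 0.5 N and contact force between the fingers and right_pad below 0.1 N and distance of left_pad from where it was at the start of the episode above 0.03 m), for 0.05 s.
4. the right pad is pushed a second time, until that corner has moved 30 mm in all (contact force between the fingers and right_pad above 0.5 N and contact force between the fingers and left_pad below 0.1 N and distance of right_pad from where it was at the start of the episode above 0.03 m), for 0.05 s.
At the end, for the whole second after the job is handed in: The power supply rests flat on the bench in the dock, its middle within 15 mm of fully home against the rail, between the cheeks (within 34 mm of the middle line), square to the rail within 10 degrees, at rest (x of supply in the frame of dock between -0.015 and 0.015 m and y of supply in the frame of dock between -0.034 and 0.034 m and angle between the x axis of supply and the x axis of dock, either way round below 0.175 rad and angle between supply's own z axis and vertical below 0.09 rad and height (world z) of supply below 0.01 m and linear speed of supply below 0.02 m/s); the robot touches nothing.
It fails at once if the fragile sockets are pressed (more than 2 N) (contact force between any of the fingers, the arm and sockets above 2 N).
It fails at once if the supply is swung more than 34 degrees off the dock's direction (angle between the x axis of supply and the x axis of dock, either way round above 0.6 rad).
It fails at once if the supply is tipped or lifted off the bench (angle between supply's own z axis and vertical above 0.2 rad or height (world z) of supply above 0.02 m).
It fails at once if a bystander is shifted more than 20 mm (distance of any of heater, bottle, rack from where it was at the start of the episode above 0.02 m).
It also fails if it takes over 64 s, if anything falls off the work surface, if the arm or the gripper's body presses on something with over 40 N, if the wrist force passes 120 N, or if a joint passes its speed limit or range.

### The arm

A 6-joint arm with a two-finger parallel gripper is mounted at the origin on the work surface. World frame = base frame: x ahead of the robot, y to its left, z up, the work surface at z = 0. Lengths are in m, angles in degrees, forces in N, time in s.
With the tool pointing down it reaches from about 0.375 to 0.925 m from the base axis. Payload 5.7 kg.
Tool frame: the origin (TCP) lies midway between the tips of the shut fingers; the grasp point (between the pads) lies 19 mm behind it (bot.pinch_z is the distance from the TCP to the grasp point, in m); z points along the fingers, y is the direction in which the jaws open and shut (so a half turn about z gives the same grasp; the last joint's range is limited). The gripper opens to 85 mm and grips with 20 to 120 N. Pads are 22 mm wide; open, the fingers measure 114 mm over their backs; the gripper's body (76 mm by 85 mm) begins 54 mm behind the grasp point. The pads swing forward as they close: fully open they stand 13 mm farther back than shut.
Start: joints at [56.488, 20.558, 86.54, -0, 72.909, -6.595], TCP at [0.272, 0.535, 0.204] pointing down, gripper open.
Joint ranges: [-170.27, 170.27], [-57.76, 135], [12.27, 136.19], [-55.21, 235.2], [11.17, 155.16], [-170.74, 170.74]. Speed limits (degrees/s): [136.94, 136.94, 180, 180, 180, 180].

### API

Orientations are given as a 3x3 rotation matrix whose columns are the frame's x, y, z axes.
In Python, from bench import bot, capture, camera_model, finish_job, models gives the robot as it stands.
- The arm moves only by the tool arm_command, never from a script. Its argument "steps" is a list of rows, each a list of 3 entries, a list of its own where there are three numbers: the closure, from 0 (fully open) to 1 (shut), then the shift along the tool's x, y, z in mm, then the turn about the tool's z in degrees. In form: [[fingers, [x, y, z], twist], ...]. A call has 1 to 12 rows; each row is the pose to reach, as a shift and turn from the pose commanded when the call began, along the tool's axes at that moment; what a row does not reach only later rows make up. A row lasts 1/10 s, in which the tool goes at most 50 mm and 8.59 degrees, less where a joint would pass 70% of its speed; a pose out of reach is approached as far as the arm can. A call with a gripper value outside its range is refused whole. The fingers move at their own pace and stop on an object; "grip_force" is the grip in N (left out, the last holds). Time passes only in rows, so rows that repeat a pose let the fingers close. It gives the time, the measured TCP pose, the force and the opening at its end, in the units of the state.
- bot.state(): the state, without advancing time (a new reading comes with each control period).
- capture(name): name is "scene" or "top"; returns the picture (400x640x3 uint8, red, green, blue); there is no depth.
- camera_model(name): a dict with "fx", "fy", "cx", "cy" (pixels), "dist_coeffs" ([k1, k2, p1, p2, k3] as OpenCV has them; the pictures are not rectified), "R" (3x3) and "t" (3): a world point X has camera coordinates R X + t. Camera axes: x right, y down, z forward; pixel columns grow to the right and rows downward; lengths in m; the calibration is good to about 2 mm. A picture is of the moment at which its call begins. camera_model takes no time and is no camera call.
- finish_job(): hands the job in, once; it reports no verdict.
Trained networks look in the newest picture that a camera, given by its name, has taken for a name from the list of things; names that differ only in an ending like _2 or _b are one class to them, and where a whole thing is asked for, a point or a joint stands for the part that bears it (a point fixed in the world has none). Each returns a list of dicts, best first, with "score" (0 to 1); they miss things now and then, are a little off and sometimes report something else, mostly with a low value. They report only what shows in the picture. A call takes as long as a camera call. They do not tell look-alikes from the thing itself.
- models.regions_of(thing, camera): "region" (400x640 bool, what is visible of it) and "position" ([column, row] in pixels, amid what is visible of it).
The state is a dict: "time_s": time; "joint_pos": joint angles; "joint_velocities": joint speeds; "effort": joint torques, N m; "eef_pos": TCP position; "eef_rot": TCP orientation; "contact_force": force on the tool from outside, world axes, zero at the start; "wrist_torque": the same for the moment, N m; "finger_gap": finger opening in m.
Only numpy, scipy, OpenCV 4.12 (cv2) and the standard library are available. Lean on these libraries where they do the work, as an engineer would, in place of code of your own. Each camera call takes 0.05 s, during which the arm holds its last target.

## Working session

There is one attempt and no reset: what is moved stays moved. The work goes in short steps, Python scripts to look and compute and a tool call to move; the robot and the scene stay as the last step left them, time stands still between calls to the robot, and variables do not carry over. Pictures are saved under pics/ and viewed, and the job is handed in when it is done.

Besides the shell and the picture viewer there is one more tool, called after "Request:" as name(argument=value, ...) on one line, values as JSON. arm_command: Moves the arm, as the interface text tells. Its arguments: {"type":"object","properties":{"steps":{"type":"array"},"grip_force":{"type":"number"}},"required":["steps"]}

```bash
mkdir -p pics; ls; python3 - <<'E'
from bench import bot,capture,camera_model
import cv2
for n in ("scene","top"):
    im=capture(n); cv2.imwrite(f"pics/{n}0.png",im[:,:,::-1]); m=camera_model(n); print(n,m)
s=bot.state(); print(s)
E
```

```text
pics
scene {'fx': 426.8002381443216, 'fy': 426.8002381443216, 'cx': 317.82129853849534, 'cy': 201.75944024199862, 'dist_coeffs': array([-0.11750581,  0.        ,  0.        ,  0.        ,  0.        ]), 'R': array([[-0.44147167,  0.89716347, -0.01415845],
       [ 0.47661071,  0.22110053, -0.8508565 ],
       [-0.76022693, -0.38237711, -0.52520734]]), 't': array([ 0.24892773, -0.20501293,  1.75680848])}
top {'fx': 395.0993419004266, 'fy': 395.0993419004266, 'cx': 314.62829835984354, 'cy': 202.8500275645665, 'dist_coeffs': array([-0.04698329,  0.        ,  0.        ,  0.        ,  0.        ]), 'R': array([[ 0.01554507, -0.99976721,  0.01496238],
       [-0.98184623, -0.01809219, -0.18881382],
       [ 0.18904057, -0.01175563, -0.98189891]]), 't': array([-0.00726644,  0.54925966,  1.14254203])}
{'time_s': 0.1, 'joint_pos': array([ 5.64873021e+01,  2.05939057e+01,  8.65934146e+01, -7.51958478e-04,
        7.29094032e+01, -6.59406575e+00]), 'joint_velocities': array([ 0.04826898, -0.08948088, -0.13219766,  0.01632899, -0.13805768,
        0.13273731]), 'effort': array([-6.57664968e-04, -5.28651524e+01, -2.79348868e+01, -1.97703680e-04,
        5.04175841e-03,  1.76359083e-05]), 'eef_pos': array([0.27126699, 0.53442465, 0.2029325 ]), 'eef_rot': array([[-8.91652022e-01,  4.52720469e-01, -9.21600971e-04],
       [ 4.52721371e-01,  8.91650918e-01, -1.41443767e-03],
       [ 1.81401468e-04, -1.67841466e-03, -9.99998575e-01]]), 'contact_force': array([-0.51833883, -0.72102663, -0.59929441]), 'wrist_torque': array([-0.00263761,  0.00749238, -0.04136213]), 'finger_gap': 0.08526365377366742}
```

View pics/scene0.png

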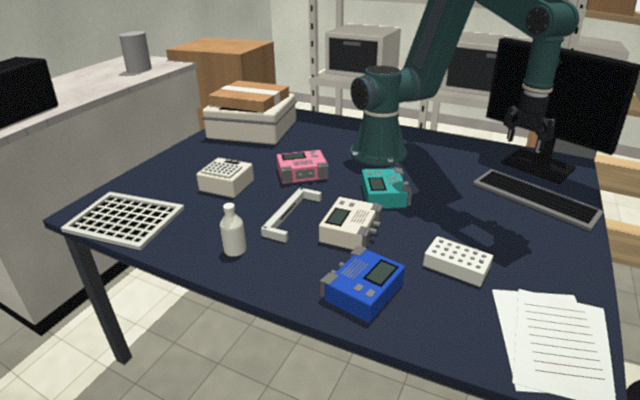

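View pics/top0.png

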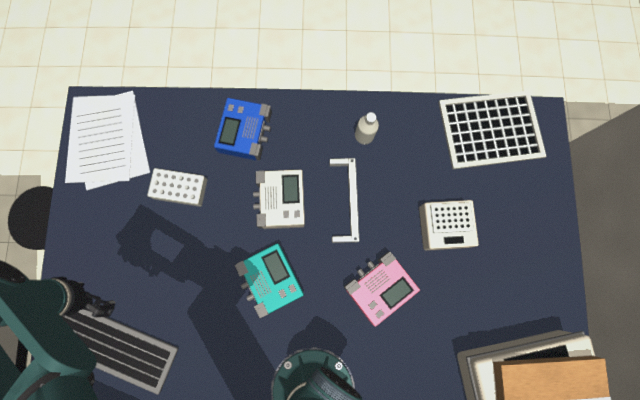

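The top view shows the cream supply at about (280,198), facing right (world -y), with its pads on the left edge. The dock is at about (345,200). Next I'll measure both.

```bash
cat > h.py <<'E'
import numpy as np,cv2
from bench import bot,capture,camera_model,models
def p2w(cam,uv,z):
    m=camera_model(cam);K=np.array([[m['fx'],0,m['cx']],[0,m['fy'],m['cy']],[0,0,1]])
    n=cv2.undistortPoints(np.array(uv,float).reshape(-1,1,2),K,m['dist_coeffs']).reshape(-1,2)
    d=np.c_[n,np.ones(len(n))]@m['R']; c=-m['R'].T@m['t']
    return c+d*((z-c[2])/d[:,2])[:,None]
def w2p(cam,X):
    m=camera_model(cam);K=np.array([[m['fx'],0,m['cx']],[0,m['fy'],m['cy']],[0,0,1]])
    return cv2.projectPoints(np.array(X,float).reshape(-1,1,3),cv2.Rodrigues(m['R'])[0],m['t'],K,m['dist_coeffs'])[0].reshape(-1,2)
def boxes(pose,bs):
    x,y,a=pose;R=np.array([[np.cos(a),-np.sin(a)],[np.sin(a),np.cos(a)]]);out=[]
    for b in bs:
        P=np.array([[b[i],b[2+j],b[4+k]] for i in(0,1) for j in(0,1) for k in(0,1)],float)
        P[:,:2]=P[:,:2]@R.T+[x,y]; out.append(P)
    return out
SUP=[(-.065,.065,-.085,.085,0,.06),(-.077,-.065,.047,.085,.01,.06),(-.077,-.065,-.085,-.047,.01,.06),(-.088,-.065,-.027,-.011,.024,.04),(-.088,-.065,.011,.027,.024,.04)]
DOCK=[(.065,.081,-.131,.131,0,.03),(.006,.066,.115,.131,0,.03),(.006,.066,-.131,-.115,0,.03)]
S=4
def rend(cam,pose,bs):
    im=np.zeros((400*S,640*S),np.uint8)
    for P in boxes(pose,bs):
        q=w2p(cam,P); h=cv2.convexHull(((q+.5)*S-.5).astype(np.float32)).round().astype(np.int32)
        cv2.fillConvexPoly(im,h,255)
    return cv2.resize(im,(640,400),interpolation=cv2.INTER_AREA)/255.
from scipy.optimize import minimize
def fit(masks,pose0,bs):
    def cost(p):
        q=[p[0],p[1],p[2]]
        return sum(np.abs(rend(c,q,bs)-m).sum() for c,m in masks.items())
    best=None
    for d in (0,.05,-.05):
        p0=np.array(pose0)+[0,0,d]
        sx=np.array([p0]+[p0+np.eye(3)[i]*[.01,.01,.06] for i in range(3)])
        r=minimize(cost,p0,method='Nelder-Mead',options=dict(initial_simplex=sx,xatol=1e-4,fatol=.1,maxiter=150))
        if best is None or r.fun<best.fun:best=r
    return best.x,best.fun
def near(thing,cam,px,tol=35):
    for r in models.regions_of(thing,cam):
        if np.hypot(*(np.array(r['position'])-px))<tol: return r['region'].astype(float),r
    return None,None
E
python3 - <<'E'
from h import *
for c in("top","scene"):
    im=capture(c)
    for t in("supply","dock"):
        for r in models.regions_of(t,c): print(c,t,r['position'],r['score'],r['region'].sum())
s0=w2p('scene',p2w('top',[[282,198],[352,200]],.03)); print(s0, p2w('top',[[282,198],[352,200]],.06))
M={}
for t,bs,i,px in(("supply",SUP,0,(280,198)),("dock",DOCK,1,(350,200))):
    g=p2w('top',[px],.03)[0]
    ms={}
    for c in("top","scene"):
        q=px if c=="top" else s0[i]
        m,r=near(t,c,np.array(q))
        if m is not None: ms[c]=m
    for sel in (["top"],["scene"],["top","scene"]):
        if all(k in ms for k in sel):
            x,f=fit({k:ms[k] for k in sel},[g[0],g[1]+(.06 if t=="dock" else 0),-np.pi/2],bs); print(t,sel,x[:2],np.degrees(x[2]),f,[ms[k].sum() for k in sel]); M[t]=(x,bs)
for c in("top","scene"):
    im=cv2.resize(capture(c),None,fx=4,fy=4,interpolation=cv2.INTER_CUBIC)[:,:,::-1].copy()
    for x,bs in M.values():
        for P in boxes(x,bs):
            q=(w2p(c,P)+.5)*4-.5
            for a in range(8):
                for b in(1,2,4):
                    if not a&b: cv2.line(im,*[tuple(int(v) for v in q[k]) for k in(a,a|b)],(0,0,255),1)
    cx=(w2p(c,[[M['supply'][0][0],M['supply'][0][1]-.05,.03]])[0]*4).astype(int)
    cv2.imwrite(f"pics/fit_{c}.png",im[max(cx[1]-300,0):cx[1]+300,max(cx[0]-400,0):cx[0]+400])
E
```

```text
top supply [243.9, 131.7] 0.94 2536
top supply [283.0, 197.9] 0.88 2720
top supply [268.9, 282.4] 0.64 2790
top supply [259.5, 220.4] 0.34 126
top dock [347.7, 199.7] 0.8 920
scene supply [299.7, 165.8] 0.95 1389
scene supply [363.3, 278.4] 0.82 3972
scene supply [351.2, 221.7] 0.6 2404
scene dock [283.8, 211.3] 0.97 924
[[348.14118275 222.70356485]
 [285.48639679 206.00460027]] [[ 0.56088771  0.10055332  0.06      ]
 [ 0.55866093 -0.1103681   0.06      ]]
supply ['top'] [0.56486568 0.10313903] -87.36119918330398 100.08235294117648 [np.float64(2720.0)]
supply ['scene'] [0.56074458 0.10308706] -85.34492530451446 154.19607843137254 [np.float64(2404.0)]Traceback (most recent call last):
  File "<stdin>", line 17, in <module>
  File "h.py", line 35, in fit
    r=minimize(cost,p0,method='Nelder-Mead',options=dict(initial_simplex=sx,xatol=1e-4,fatol=.1,maxiter=150))
    res = _minimize_neldermead(fun, x0, args, callback, bounds=bounds,
                               **options)
    fxr = func(xr)
    fx = function(np.copy(x), *(wrapper_args + args))
  File "h.py", line 30, in cost
    return sum(np.abs(rend(c,q,bs)-m).sum() for c,m in masks.items())
  File "h.py", line 30, in <genexpr>
    return sum(np.abs(rend(c,q,bs)-m).sum() for c,m in masks.items())
                      ~~~~^^^^^^^^
  File "h.py", line 23, in rend
    q=w2p(cam,P); h=cv2.convexHull(((q+.5)*S-.5).astype(np.float32)).round().astype(np.int32)
  File "h.py", line 9, in w2p
    m=camera_model(cam);K=np.array([[m['fx'],0,m['cx']],[0,m['fy'],m['cy']],[0,0,1]])
ValueError: time passes only in moves, steps and waits
```

```bash
sed -i 's/^from bench.*/from bench import bot,capture,models,camera_model as _cm\nimport functools\ncamera_model=functools.lru_cache(_cm)/' h.py
cat > look.py <<'E'
import sys
from h import *
# usage: look.py tag ; fits supply (and dock)
tag=sys.argv[1]; px=np.array(eval(sys.argv[2])); cams=sys.argv[3].split(','); dodock=len(sys.argv)>4
ims={};ms={};md={}
s0=w2p('scene',p2w('top',[px,(350,200)],.03))
for c in cams:
    ims[c]=capture(c)
    m,r=near("supply",c,px if c=="top" else s0[0])
    if m is not None: ms[c]=m
    if dodock:
        m,r=near("dock",c,np.array((350,200)) if c=="top" else s0[1])
        if m is not None: md[c]=m
M={}
def go(t,ms,bs,g):
    for sel in [[k] for k in ms]+([list(ms)] if len(ms)>1 else []):
        x,f=fit({k:ms[k] for k in sel},g,bs); print(t,sel,x[:2].round(4),np.degrees(x[2]).round(2),round(f)); M[t]=(x,bs)
g=p2w('top',[px],.03)[0]
go('supply',ms,SUP,[g[0],g[1],-np.pi/2])
if dodock:
    g=p2w('top',[(350,200)],.03)[0]; go('dock',md,DOCK,[g[0],g[1]+.06,-np.pi/2]); np.save('dock.npy',M['dock'][0])
elif __import__('os').path.exists('dock.npy'): M['dock']=(np.load('dock.npy'),DOCK)
for c in cams:
    im=cv2.resize(ims[c],None,fx=4,fy=4,interpolation=cv2.INTER_CUBIC)[:,:,::-1].copy()
    for x,bs in M.values():
        for P in boxes(x,bs):
            q=(w2p(c,P)+.5)*4-.5
            for a in range(8):
                for b in(1,2,4):
                    if not a&b: cv2.line(im,*[tuple(int(v) for v in q[k]) for k in(a,a|b)],(0,0,255),1)
    p=px if c=="top" else s0[0]
    cx=(int(p[0]*4)+(100 if c=="top" else -100),int(p[1]*4))
    cv2.imwrite(f"pics/{tag}_{c}.png",im[max(cx[1]-300,0):cx[1]+300,max(cx[0]-400,0):cx[0]+400])
if 'supply' in M:
    x,y,a=M['supply'][0];R=np.array([[np.cos(a),-np.sin(a)],[np.sin(a),np.cos(a)]])
    for n,v in(("left",.066),("right",-.066)): print(n,(R@[-.077,v]+[x,y]).round(4))
    if 'dock' in M:
        X,Y,A=M['dock'][0];Rd=np.array([[np.cos(A),-np.sin(A)],[np.sin(A),np.cos(A)]])
        print("in dock",(Rd.T@np.array([x-X,y-Y])).round(4),np.degrees(a-A).round(2))
s=bot.state();print(s['time_s'],s['eef_pos'].round(4),s['contact_force'].round(2),s['finger_gap'])
E
python3 look.py a "(283,198)" top,scene d
```

```text
supply ['top'] [0.5647 0.1031] -87.31 95
supply ['scene'] [0.56   0.1032] -86.6 170
supply ['top', 'scene'] [0.5645 0.104 ] -86.8 296
dock ['scene'] [ 0.5658 -0.0441] -88.26 86
left [0.6261 0.1845]
right [0.4943 0.1772]
in dock [-0.148   0.0032] 1.46
0.8 [0.2716 0.535  0.2037] [ 0.25  0.7  -0.7 ] 0.0854886443272061
```

View pics/a_top.png

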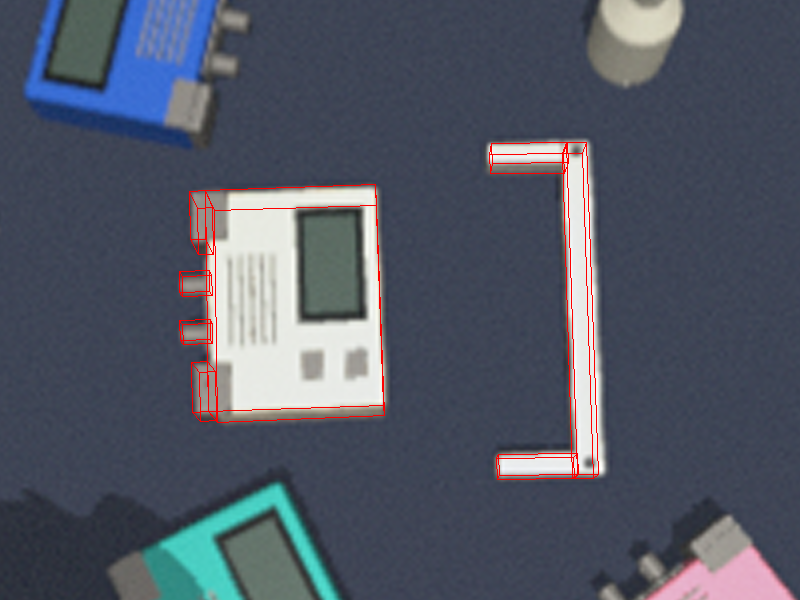

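View pics/a_scene.png

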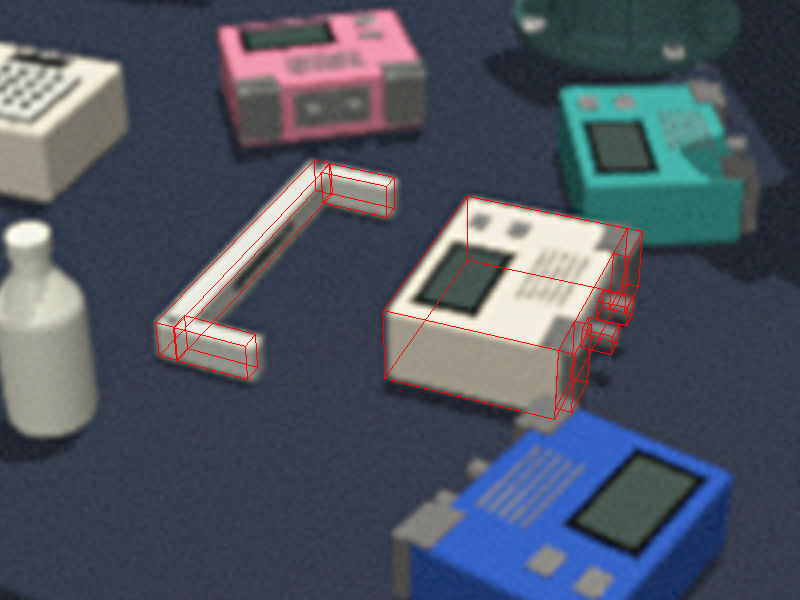

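Both fits match the pictures. First I'll shut the fingers, turn the tool so its x points back along the dock line, and move to above and behind the left pad.

Request:
arm_command(steps=[[1,[-45,-10,0],6],[1,[-90,-20,0],12],[1,[-135,-30,0],18],[1,[-180,-40,0],24],[1,[-225,-50,0],30],[1,[-270,-60,0],37],[1,[-315,-70,0],43],[1,[-360,-80,0],49],[1,[-405,-90,0],55],[1,[-440,-100,0],61],[1,[-450,-102,0],61.4],[1,[-450,-102,0],61.4]], grip_force=40)

```text
time_s: 2.0
eef_pos: [0.6277, 0.2391, 0.2034]
eef_rot: [[-0.028, 1.0, -0.0], [1.0, 0.028, -0.0], [-0.0, -0.0, -1.0]]
contact_force: [-0.1, -0.1, 0.2]
finger_gap: 0.0004
```

Request:
arm_command(steps=[[1,[0,0,45],0],[1,[0,0,90],0],[1,[0,0,135],0],[1,[0,0,165],0],[1,[0,0,178],0],[1,[0,0,178],0]])

```text
time_s: 2.6
eef_pos: [0.6242, 0.241, 0.0241]
eef_rot: [[-0.031, 1.0, -0.004], [1.0, 0.031, -0.001], [-0.001, -0.004, -1.0]]
contact_force: [-1.2, -0.2, -0.0]
finger_gap: -0.0002
```

```bash
python3 look.py b "(283,198)" top,scene
```

```text
supply ['scene'] [0.561  0.1023] -84.48 152
left [0.6193 0.1853]
right [0.4879 0.1726]
in dock [-0.1465 -0.0004] 3.78
2.8 [0.6283 0.2412 0.028 ] [ 0.2  -0.13  1.  ] -3.226228310424638e-05
```

View pics/b_top.png

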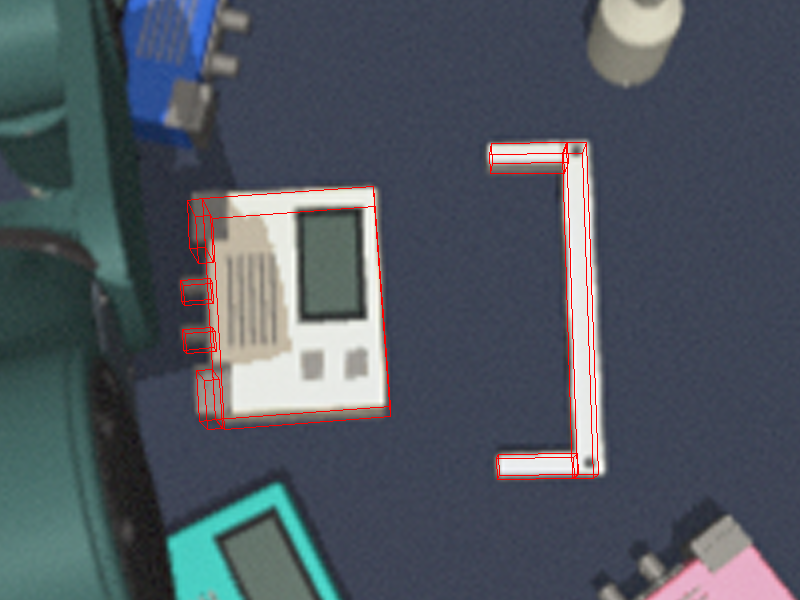

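View pics/b_scene.png

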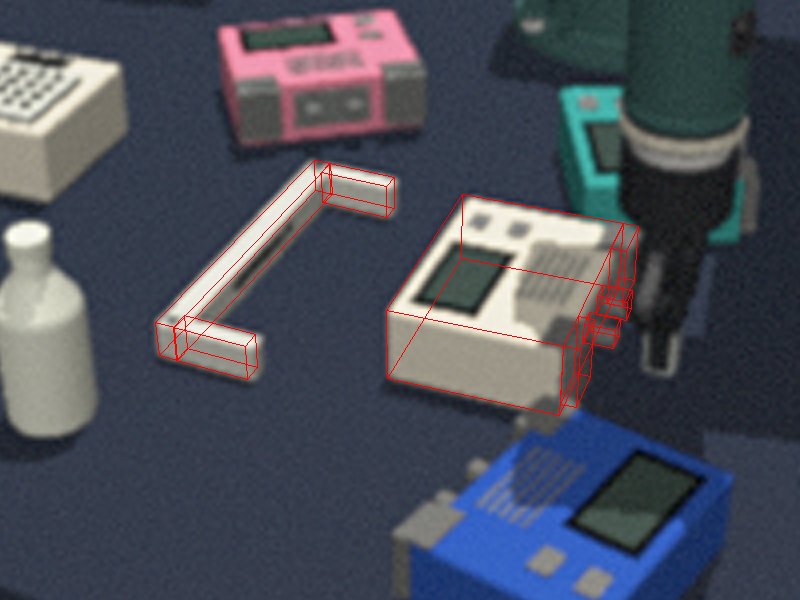

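The finger stands clear behind the left pad and the supply hasn't moved; the arm's occlusion biases this fit. This is the first left push, about 27 mm.

Request:
arm_command(steps=[[1,[-15,0,0],0],[1,[-30,0,0],0],[1,[-40,0,0],0],[1,[-46,0,0],0],[1,[-52,0,0],0],[1,[-58,0,0],0],[1,[-64,0,0],0],[1,[-70,0,0],0],[1,[-73,0,0],0]])

```text
time_s: 3.7
eef_pos: [0.6299, 0.1674, 0.0261]
eef_rot: [[-0.029, 1.0, 0.002], [1.0, 0.029, 0.001], [0.001, 0.002, -1.0]]
contact_force: [2.6, 4.9, 1.8]
finger_gap: -0.0004
```

Request:
arm_command(steps=[[1,[25,0,0],0],[1,[50,0,0],0],[1,[65,0,0],0],[1,[65,-45,0],0],[1,[65,-90,0],0],[1,[65,-130,0],0],[1,[65,-136,0],0],[1,[65,-136,0],0]])

```text
time_s: 4.5
eef_pos: [0.489, 0.2278, 0.0255]
eef_rot: [[-0.031, 1.0, -0.002], [1.0, 0.031, -0.001], [-0.001, -0.002, -1.0]]
contact_force: [1.2, 0.1, 1.1]
finger_gap: -0.0001
```

```bash
python3 look.py c "(286,198)" top,scene
```

```text
supply ['top'] [0.556  0.0841] -94.75 93
supply ['scene'] [0.5529 0.0851] -94.29 175
supply ['top', 'scene'] [0.5557 0.0843] -94.81 287
left [0.628  0.1555]
right [0.4964 0.1666]
in dock [-0.1287 -0.0062] -6.55
4.7 [0.4933 0.2285 0.0259] [ 1.02 -0.05  0.11] 0.00034217350895399535
```

View pics/c_top.png

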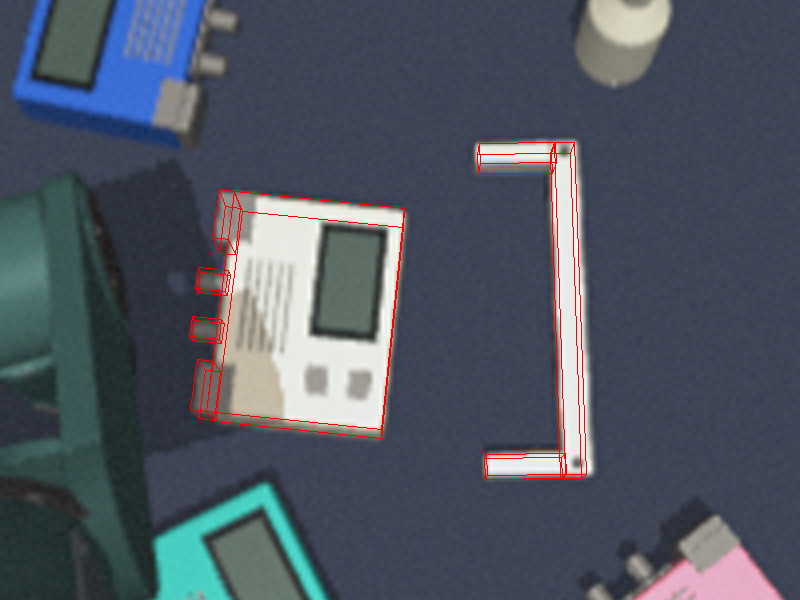

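View pics/c_scene.png

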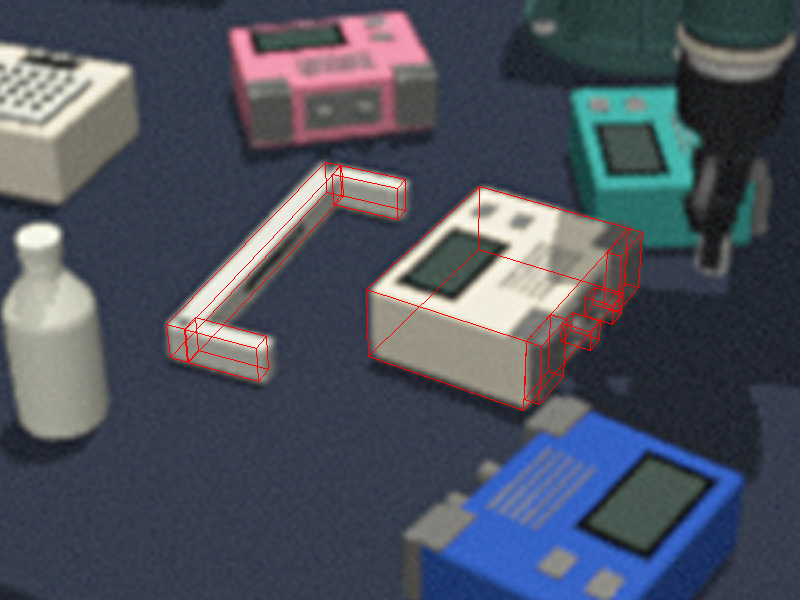

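The fits agree well: left pad moved about 29 mm, yaw -6.5°. This is the first right push, about 50 mm.

Request:
arm_command(steps=[[1,[-20,0,0],0],[1,[-38,0,0],0],[1,[-46,0,0],0],[1,[-54,0,0],0],[1,[-62,0,0],0],[1,[-70,0,0],0],[1,[-78,0,0],0],[1,[-86,0,0],0],[1,[-94,0,0],0],[1,[-100,0,0],0]])

```text
time_s: 5.7
eef_pos: [0.4937, 0.1275, 0.0256]
eef_rot: [[-0.029, 1.0, -0.001], [1.0, 0.029, -0.0], [-0.0, -0.001, -1.0]]
contact_force: [-2.8, 3.0, 0.5]
finger_gap: -0.0003
```

Request:
arm_command(steps=[[1,[25,0,0],0],[1,[50,0,0],0],[1,[75,0,0],0],[1,[75,45,0],0],[1,[75,90,0],0],[1,[75,130,0],0],[1,[75,135,0],0],[1,[75,135,0],0]])

```text
time_s: 6.5
eef_pos: [0.6286, 0.2063, 0.0256]
eef_rot: [[-0.029, 1.0, 0.002], [1.0, 0.029, -0.001], [-0.001, 0.002, -1.0]]
contact_force: [-1.0, 0.1, -0.4]
finger_gap: 0.0003
```

```bash
python3 look.py d "(294,198)" top,scene
```

```text
supply ['top'] [0.5738 0.0492] -80.65 158
supply ['scene'] [0.5709 0.0501] -79.57 86
supply ['top', 'scene'] [0.5735 0.0494] -80.22 270
left [0.6254 0.1365]
right [0.4954 0.1141]
in dock [-0.0932  0.0105] 8.04
6.7 [0.6247 0.2068 0.0254] [-0.85 -0.31  0.38] -0.0001169967896948365
```

View pics/d_top.png

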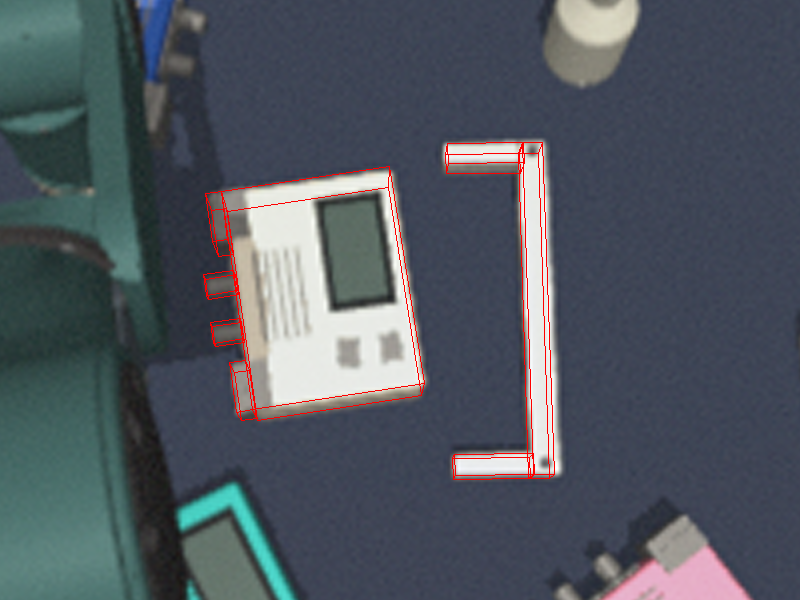

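Supply at dock x -93 mm, yaw +8°. Second left push, about 48 mm.

Request:
arm_command(steps=[[1,[-25,0,0],0],[1,[-45,0,0],0],[1,[-54,0,0],0],[1,[-62,0,0],0],[1,[-70,0,0],0],[1,[-78,0,0],0],[1,[-86,0,0],0],[1,[-94,0,0],0],[1,[-102,0,0],0],[1,[-107,0,0],0]])

```text
time_s: 7.7
eef_pos: [0.6301, 0.0997, 0.0259]
eef_rot: [[-0.029, 1.0, 0.0], [1.0, 0.029, 0.0], [-0.0, 0.0, -1.0]]
contact_force: [2.9, 4.7, 1.3]
finger_gap: -0.0002
```

Request:
arm_command(steps=[[1,[25,0,0],0],[1,[50,0,0],0],[1,[75,0,0],0],[1,[75,-45,0],0],[1,[75,-90,0],0],[1,[75,-130,0],0],[1,[75,-134,0],0],[1,[75,-134,0],0]])

```text
time_s: 8.5
eef_pos: [0.4914, 0.1704, 0.0255]
eef_rot: [[-0.03, 1.0, -0.003], [1.0, 0.03, -0.001], [-0.001, -0.003, -1.0]]
contact_force: [0.7, 0.1, -0.6]
finger_gap: -0.0004
```

```bash
python3 look.py e "(305,198)" top,scene
```

```text
supply ['top'] [0.5587 0.015 ] -93.75 94
supply ['scene'] [0.5553 0.0142] -93.71 140
supply ['top', 'scene'] [0.5585 0.0152] -93.85 246
left [0.6296 0.0876]
right [0.4978 0.0965]
in dock [-0.0595 -0.0055] -5.59
8.7 [0.4957 0.1712 0.0259] [0.82 0.43 0.47] 0.0002525330950261288
```

View pics/e_top.png

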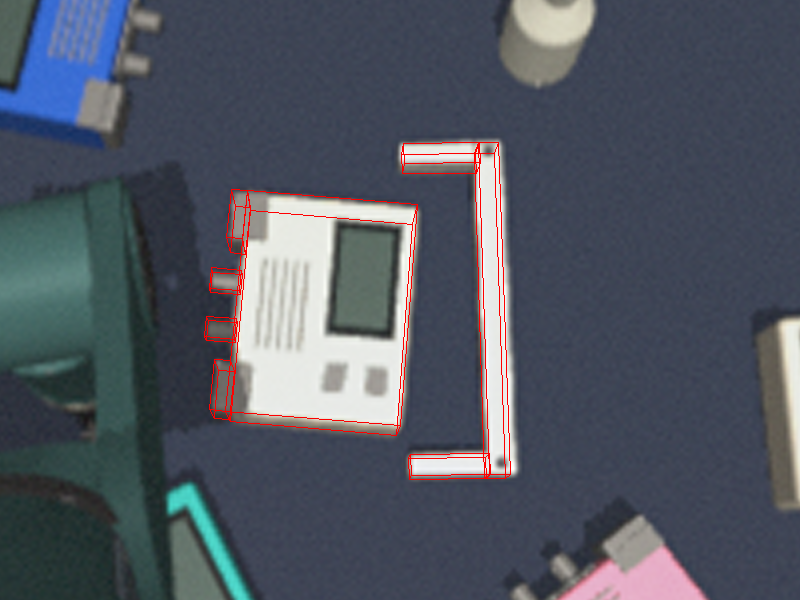

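Second right push, about 48 mm.

Request:
arm_command(steps=[[1,[-25,0,0],0],[1,[-48,0,0],0],[1,[-58,0,0],0],[1,[-66,0,0],0],[1,[-74,0,0],0],[1,[-82,0,0],0],[1,[-90,0,0],0],[1,[-98,0,0],0],[1,[-106,0,0],0],[1,[-111,0,0],0]])

```text
time_s: 9.7
eef_pos: [0.4966, 0.0599, 0.0256]
eef_rot: [[-0.029, 1.0, -0.001], [1.0, 0.029, -0.0], [-0.0, -0.001, -1.0]]
contact_force: [-2.8, 3.3, -0.1]
finger_gap: 0.0003
```

Request:
arm_command(steps=[[1,[25,0,0],0],[1,[50,0,0],0],[1,[75,0,0],0],[1,[75,45,0],0],[1,[75,90,0],0],[1,[75,130,0],0],[1,[75,134,0],0],[1,[75,134,0],0]])

```text
time_s: 10.5
eef_pos: [0.6305, 0.1386, 0.0256]
eef_rot: [[-0.029, 1.0, 0.002], [1.0, 0.029, -0.001], [-0.001, 0.002, -1.0]]
contact_force: [0.3, 0.7, 0.5]
finger_gap: -0.0003
```

```bash
python3 look.py f "(315,198)" top,scene
```

```text
supply ['top'] [ 0.5751 -0.0177] -81.35 113
supply ['scene'] [ 0.5719 -0.0197] -79.64 138
supply ['top', 'scene'] [ 0.575  -0.0178] -79.96 278
left [0.6266 0.0695]
right [0.4966 0.0465]
in dock [-0.026  0.01 ] 8.3
10.7 [0.6268 0.1389 0.0254] [-0.35  0.15 -0.56] 0.0004605931328759369
```

View pics/f_top.png

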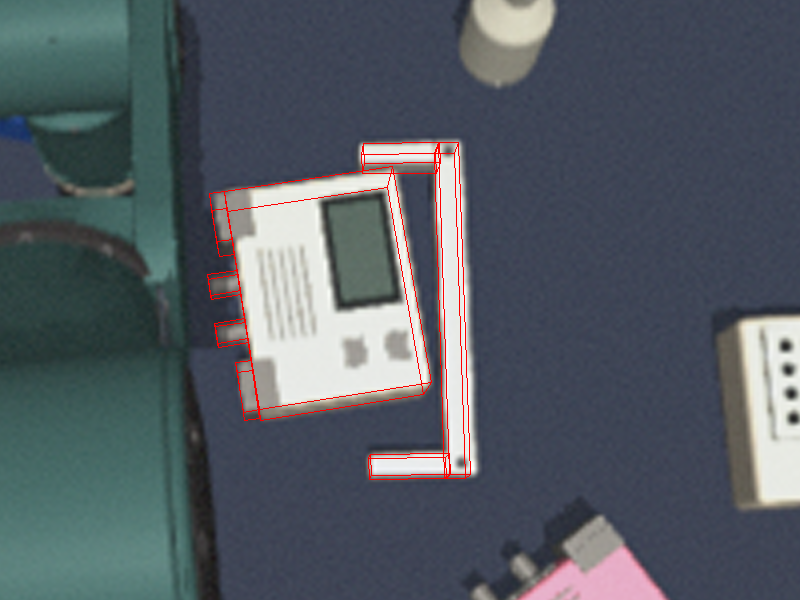

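Inside the cheeks. Third left push, about 30 mm.

Request:
arm_command(steps=[[1,[-25,0,0],0],[1,[-45,0,0],0],[1,[-54,0,0],0],[1,[-60,0,0],0],[1,[-66,0,0],0],[1,[-72,0,0],0],[1,[-78,0,0],0],[1,[-83,0,0],0],[1,[-87,0,0],0]])

```text
time_s: 11.6
eef_pos: [0.6316, 0.0522, 0.0258]
eef_rot: [[-0.029, 1.0, 0.001], [1.0, 0.029, 0.0], [0.0, 0.001, -1.0]]
contact_force: [2.5, 3.8, 0.1]
finger_gap: -0.0002
```

Request:
arm_command(steps=[[1,[25,0,0],0],[1,[50,0,0],0],[1,[70,0,0],0],[1,[70,-45,0],0],[1,[70,-90,0],0],[1,[70,-130,0],0],[1,[70,-134,0],0],[1,[70,-134,0],0]])

```text
time_s: 12.4
eef_pos: [0.4932, 0.1177, 0.0257]
eef_rot: [[-0.03, 1.0, -0.002], [1.0, 0.03, -0.001], [-0.001, -0.002, -1.0]]
contact_force: [0.1, -1.2, -0.2]
finger_gap: 0.0001
```

```bash
python3 look.py g "(320,198)" top,scene
```

```text
supply ['top'] [ 0.5667 -0.0388] -88.73 125
supply ['scene'] [ 0.563  -0.0401] -87.94 72
supply ['top', 'scene'] [ 0.5646 -0.0393] -88.46 222
left [0.6285 0.0394]
right [0.4966 0.0359]
in dock [-0.0048 -0.0011] -0.2
12.6 [0.4974 0.1182 0.026 ] [ 0.53 -0.16  0.64] -0.0003035815988176445
```

View pics/g_top.png

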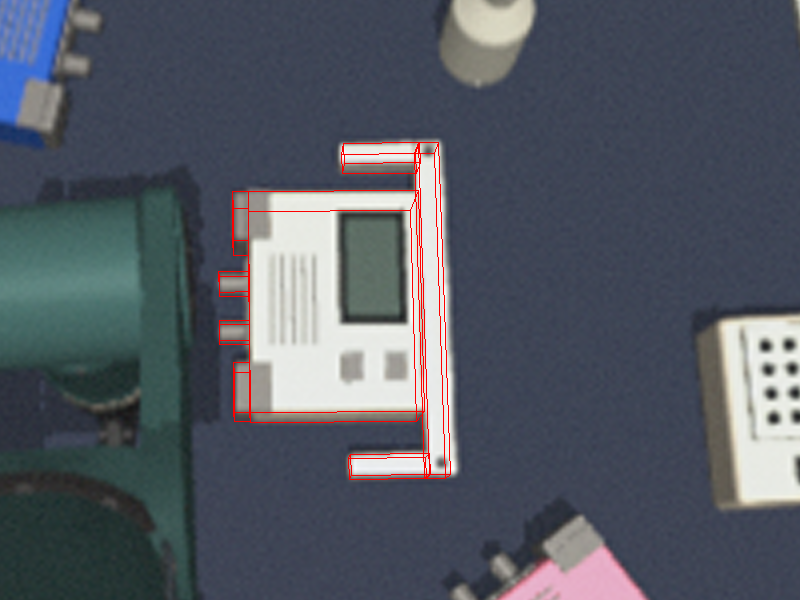

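About 5 mm short and square. Gentle seating push on the right pad, watching the force.

Request:
arm_command(steps=[[1,[-30,0,0],0],[1,[-58,0,0],0],[1,[-67,0,0],0],[1,[-70,0,0],0],[1,[-72,0,0],0],[1,[-74,0,0],0],[1,[-75,0,0],0]])

```text
time_s: 13.3
eef_pos: [0.4972, 0.0452, 0.0257]
eef_rot: [[-0.029, 1.0, -0.0], [1.0, 0.029, 0.002], [0.002, -0.0, -1.0]]
contact_force: [-0.3, 11.9, 0.5]
finger_gap: 0.0003
```

The force has risen to 12 N against about 3 N when sliding freely, so the right side is on the rail. Now the left side.

Request:
arm_command(steps=[[1,[25,0,0],0],[1,[50,0,0],0],[1,[60,0,0],0],[1,[60,45,0],0],[1,[60,90,0],0],[1,[60,130,0],0],[1,[60,133,0],0],[1,[60,133,0],0]])

```text
time_s: 14.1
eef_pos: [0.6292, 0.1071, 0.0253]
eef_rot: [[-0.03, 1.0, -0.0], [1.0, 0.03, -0.001], [-0.001, -0.0, -1.0]]
contact_force: [-0.6, 0.3, -0.7]
finger_gap: -0.0002
```

Request:
arm_command(steps=[[1,[-30,0,0],0],[1,[-46,0,0],0],[1,[-52,0,0],0],[1,[-54,0,0],0],[1,[-56,0,0],0],[1,[-57,0,0],0],[1,[-58,0,0],0]])

```text
time_s: 14.8
eef_pos: [0.6302, 0.0505, 0.0257]
eef_rot: [[-0.03, 1.0, 0.0], [1.0, 0.03, 0.001], [0.001, 0.0, -1.0]]
contact_force: [-0.0, 7.2, 0.2]
finger_gap: 0.0001
```

Request:
arm_command(steps=[[1,[-1,0,0],0],[1,[-2,0,0],0],[1,[-2,0,0],0]])

```text
time_s: 15.1
eef_pos: [0.6303, 0.0506, 0.0258]
eef_rot: [[-0.029, 1.0, 0.0], [1.0, 0.029, 0.004], [0.004, 0.0, -1.0]]
contact_force: [-0.1, 11.3, 1.6]
finger_gap: 0.0001
```

The tool no longer moves as the force climbs to 11 N, so both sides are seated. Backing off and lifting away.

Request:
arm_command(steps=[[1,[20,0,0],0],[1,[50,0,0],0],[1,[80,0,0],0],[1,[80,0,-45],0],[1,[80,0,-90],0],[1,[80,0,-140],0],[1,[120,0,-170],0],[1,[170,0,-170],0],[1,[220,0,-170],0],[1,[270,0,-170],0],[1,[270,0,-170],0],[1,[270,0,-170],0]])

```text
time_s: 16.3
eef_pos: [0.6218, 0.3183, 0.1952]
eef_rot: [[-0.032, 0.999, -0.0], [0.999, 0.032, -0.001], [-0.001, -0.0, -1.0]]
contact_force: [0.6, -1.4, -0.5]
finger_gap: 0.0004
```

```bash
python3 look.py i "(322,198)" top,scene
```

```text
supply ['top'] [ 0.5673 -0.0413] -88.9 130
supply ['scene'] [ 0.5637 -0.0417] -87.11 89
supply ['top', 'scene'] [ 0.5665 -0.0414] -87.93 268
left [0.6297 0.0379]
right [0.4978 0.0331]
in dock [-0.0027  0.0008] 0.33
16.5 [0.6226 0.3156 0.1956] [ 0.45 -0.28  0.17] -1.5798677884439713e-05
```

View pics/i_top.png

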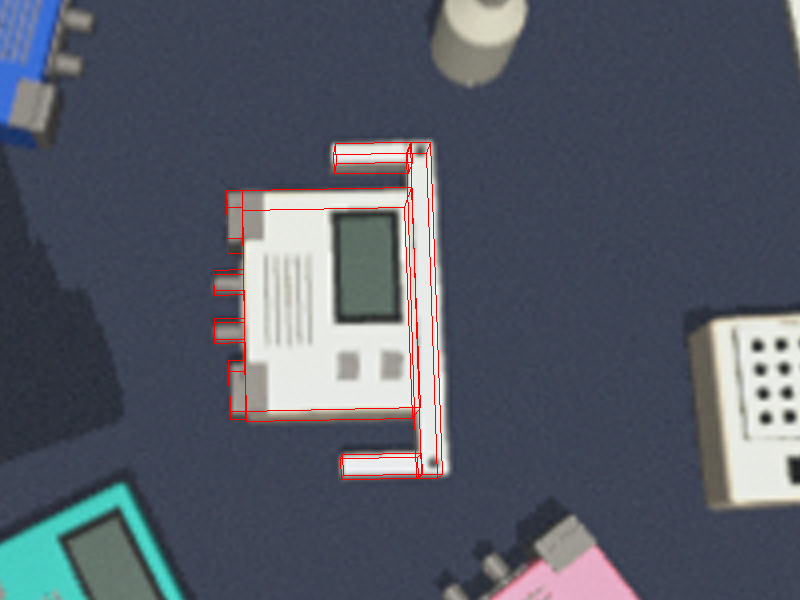

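View pics/i_scene.png

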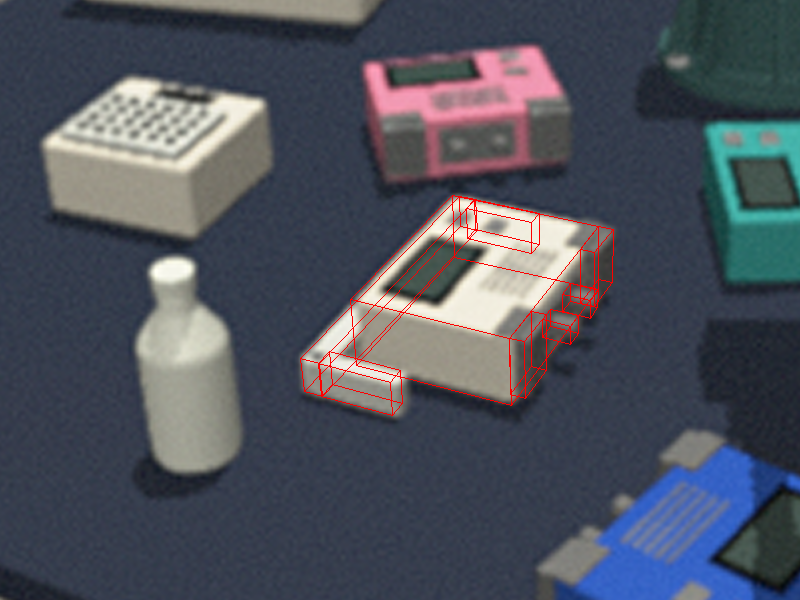

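The supply is flush against the rail, central and square, nothing else has moved, and the arm is clear. Handing in.

```bash
python3 -c "
from bench import finish_job
print(finish_job())"
```

```text
the job is handed in; nothing more can be done
None
```

The supply is in the dock against the stop rail, and the job was handed in at about 16.5 s of the 64 s allowed; no verdict was reported.

**Pushes:** I used shut fingers on one pad at a time, in the order left, right, left, right, left, right, left. The pushes were about 30 to 50 mm, and the last two were gentle seating pushes. Measured yaw stayed within about ±8° of the dock after each push.

**Last checks:**
- **Position:** the image fit put the supply 3 mm short of home, 1 mm off the middle line and 0.3° off square.
- **Seating:** in both seating pushes the force rose to about 11–12 N, against about 3–5 N when sliding freely. On the left the tool had also stopped advancing.
- **Surroundings:** in the last pictures the bottle, the heater and the look-alikes look undisturbed. The rack was outside those close-ups, so I didn't check it at the end; the arm did not go down near it.
- **Arm:** it was lifted clear, with contact force near zero.

**Disagreements:**
- The two cameras' separate yaw fits differed by about 2° at the end.
- The dock's pose came from the scene camera alone, because the search of the top picture for it found no match close enough; the fitted outline matched both views.
- One early fit, with the arm partly in the way, was a few degrees off, so I did not use it.

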